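# Seat and screw down the lid of the slip jar

## Task

The red lid of the white slip jar has been left sitting loose on top of its thread. Without lifting it off, turn it backwards (anticlockwise seen from above) until it drops into the thread, then screw it down clockwise until it is fully home, and let go. Leave the other things on the bench where they are.

Things in the scene. Friction and masses are not known exactly. Their poses are not given: they have to be found in the camera images.
- jar_mouth (a point): Centre of the rim of the white jar's mouth, on the jar's axis, 105 mm above the bench; z up. The neck under the lid carries a hidden right-hand lug thread with three equal starts. With the lid loose on top, turning it clockwise only meets a stop; 20 to 65 degrees anticlockwise brings its lugs over gaps, where it can drop 10 mm.
- jar: The white plastic jar, 80 mm across with a dark band, fixed to the bench by a square plywood base 130 x 130 x 18 mm; origin at the centre of the base's underside, z up. It never moves. The thread gap is about 20 degrees wide, then a stop blocks further anticlockwise turning. From the gap, 65 to 90 degrees clockwise screws the lid 4 mm further down, to a firm stop.
- lid_grip (a point): Centre (half-way up) of the white grip bar on the red lid. Bar 46 mm long, 14 thick, 26 high, black mark near one end of its top; x along the bar towards the mark, z up. The lid's flat top lies 13 mm below this point. Height above jar_mouth: 31 mm loose at the start, 21 mm once dropped into the thread, 17 mm fully home; more than 37 mm counts as lifted off.
- lid: The red ribbed lid, 63 mm across, 24 mm deep without the bar, about 90 g, loose; origin at the centre of its skirt's underside (37 mm below lid_grip), z up. It has 1.5 mm of sideways play on the neck. Nothing springs it: it sinks by its own weight if the fingers are only loosely round the bar or let go, or with a light push; held tight it stays up.
- lid_mark (a point): The black mark on the top of the white grip bar, 16 mm from the lid's axis and 13 mm above lid_grip: it shows how the lid is turned.
- vase: Dark brown fired clay tube, loose, 60 mm across, 165 mm tall; origin at the centre of its foot. Not to be disturbed.
- spare: Closed amber glass jar with a black cap, loose, 64 mm across, 95 mm tall; origin at the centre of its foot. Not to be disturbed.
- brush: Brush lying on the bench, loose, 190 mm long along its x axis, less than 40 mm high; origin under its middle. Not to be disturbed.

How it is judged:
By the outcome, as a careful person would: the job done as asked, in the order asked, and still so for the second after the job is handed in, with the robot touching nothing.
It also fails if it takes over 54 s, if anything falls off the work surface, if the arm or the gripper's body presses on something with over 40 N, if the wrist force passes 120 N, or if a joint passes its speed limit or range.

## Robot

A 6-joint arm with a two-finger parallel gripper is mounted at the origin on the work surface. World frame = base frame: x ahead of the robot, y to its left, z up, the work surface at z = 0. Lengths are in mm, angles in rad, forces in N, time in s.
With the tool pointing down it reaches from about 350 to 875 mm from the base axis. Payload 4.2 kg.
Tool frame: the origin (TCP) lies on the centre line of the jaws, within the pads' length; the fingertips stand 25 mm ahead of it and the grasp point (between the pads) lies 6 mm ahead of it (bot.tcp_to_tips is the z of the fingertips in the tool frame, in mm); z points along the fingers, y is the line along which they close (so a half turn about z gives the same grasp; the last joint's range is limited). The gripper opens to 85 mm and grips with 20 to 120 N. Pads are 22 mm wide; open, the fingers measure 114 mm over their backs; the gripper's body (76 mm by 85 mm) begins 54 mm behind the grasp point. The pads swing forward as they close: fully open they stand 13 mm farther back than shut.
Start: joints at [-1.051, 0.385, 0.008, 0, -1.194, -0.259], TCP at [161.175, -603.839, 256.312] pointing down, gripper open.
Joint ranges: [-3.14, 3.14], [-1.21, 2.06], [-1.07, 1.41], [-3.16, 2.05], [-2.99, -0.16], [-3.1, 3.1]. Speed limits (rad/s): [2.79, 2.79, 3.14, 3.14, 3.14, 3.14].

## Interface

Orientations are given as a unit quaternion [w, x, y, z].
In Python, from station import bot gives the robot as it stands.
- The arm moves only by the tool send_rows, never from a script. Its argument "steps" is a list of rows, each an object of numbers: "wx", "wy", "wz": the turn, a rotation vector about the tool's x, y, z in units of 10 degrees (1.0 is 10 degrees); "tx", "ty", "tz": the shift along the tool's x, y, z in units of 40 mm (1.0 is 40 mm); "jaw": the opening, from 0 (shut) to 1 (fully open). A call has 1 to 20 rows; each row shifts and turns the commanded pose from where the row before left it, along the tool's axes as they then stand; what a row does not reach is not made up. A row lasts 1/8 s, in which the tool goes at most 62.5 mm and 10.7 degrees, less where a joint would pass 70% of its speed; a pose out of reach is approached as far as the arm can. A call is refused whole if a number of a shift passes 1 or a number of a turn 1, either way. A call with a gripper value outside its range is refused whole. The fingers move at their own pace and stop on an object; "newtons" is the grip in N (left out, the last holds). Time passes only in rows, so rows that do not move let the fingers close. It gives the time, the measured TCP pose, the force, the opening and the grip force at its end, in the units of the state.
- bot.read_state(): the state, without advancing time (a new reading comes with each control period).
- bot.snapshot(name): name is "scene" or "top" or "wrist"; returns a dict with "pixels" (400x640x3 uint8, blue, green, red), "mtx" (3x3 intrinsics, pixels), "k1" (the pictures are not rectified: a ray, as slopes to the right and down, at radius r is drawn at 1 + k1 r^2 times it, then the intrinsics apply), "rvec" (rotation vector, rad) and "tvec" (3), from world to camera coordinates, as OpenCV has them; the wrist camera has in their place "mount" (4x4, takes a point from camera to tool coordinates, whose origin is the TCP and whose axes are the flange's). Camera axes: x right, y down, z forward; pixel columns grow to the right and rows downward; lengths in mm; the calibration is good to about 2 mm. A picture is of the moment at which its call begins: read the wrist's pose just before it. There is no depth.
- bot.close_job(): hands the job in; it is judged then, once.
Trained networks look in the newest picture that a camera, given by its name, has taken for a name from the list of things; names that differ only in an ending like _2 or _b are one class to them, and where a whole thing is asked for, a point or a joint stands for the part that bears it (a point fixed in the world has none). Each returns a list of dicts, best first, with "conf" (0 to 1); they miss things now and then, are a little off and sometimes report something else, mostly with a low value. They report only what shows in the picture. A call takes as long as a camera call.
- bot.silhouettes(query, camera): "mask" (400x640 bool, what is visible of it) and "rect" ([centre column, centre row, width, height] in pixels, round what is visible of it).
- bot.spot_point(query, camera): "uv" ([column, row] in pixels: a listed point, or the origin of a listed thing).
The state is a dict: "time": time; "qpos": joint angles; "joint_vel": joint speeds; "joint_torque": joint torques, N m; "position": TCP position; "tool_rot": TCP orientation; "force": force on the tool from outside, world axes, zero at the start; "wrist_torque": the same for the moment, N m; "gripper_width": opening from 0.0 (shut) to 1.0 (fully open); "grasp_force": force on a finger pad.
Only numpy, scipy, OpenCV 4.12 (cv2) and the standard library are available. Lean on these libraries where they do the work, as an engineer would, in place of code of your own. Each camera call takes 0.05 s, during which the arm holds its last target. There are 200 camera calls.

## Working session

There is one attempt and no reset: what is moved stays moved. The work goes in short steps, Python scripts to look and compute and a tool call to move; the robot and the scene stay as the last step left them, time stands still between calls to the robot, and variables do not carry over. Pictures are saved under pics/ and viewed, at most 10 in all, crops included, and the job is handed in when it is done.

Besides the shell and the picture viewer there is one more tool, called after "Request:" by a JSON object that holds its "method" and its "body". send_rows: Moves the arm, as the interface text tells. Its arguments: {"type":"object","properties":{"steps":{"type":"array","items":{"type":"object","properties":{"wx":{"type":"number"},"wy":{"type":"number"},"wz":{"type":"number"},"tx":{"type":"number"},"ty":{"type":"number"},"tz":{"type":"number"},"jaw":{"type":"number"}}}},"newtons":{"type":"number"}},"required":["steps"]}

```bash
mkdir -p pics; ls; cat > h.py <<'E'
import numpy as np,cv2
from station import bot
from scipy.spatial.transform import Rotation as R
def quat(q): return R.from_quat([q[1],q[2],q[3],q[0]])
def ray(s,uv,st=None):
    K=np.array(s["mtx"],float); p=cv2.undistortPoints(np.array([[uv]],float),K,np.array([s["k1"],0,0,0,0.]))[0,0]
    d=np.array([p[0],p[1],1.])
    if "mount" in s:
        M=np.array(s["mount"]); Rt=quat(st["tool_rot"]).as_matrix(); 
        return np.array(st["position"])+Rt@M[:3,3], Rt@M[:3,:3]@d
    Rm=cv2.Rodrigues(np.array(s["rvec"],float))[0]; t=np.array(s["tvec"],float).ravel()
    return -Rm.T@t, Rm.T@d
def atz(o,d,z): return o+d*(z-o[2])/d[2]
def tri(rs):
    A=0;b=0
    for o,d in rs:
        d=d/np.linalg.norm(d);P=np.eye(3)-np.outer(d,d);A=A+P;b=b+P@o
    return np.linalg.solve(A,b)
E
python3 - <<'E'
from h import *
st=bot.read_state();print(st)
ims=[]
rs={}
for c in ["scene","top","wrist"]:
    st=bot.read_state()
    s=bot.snapshot(c);cv2.imwrite(f"pics/{c}0.png",s["pixels"]);ims.append(s["pixels"])
    for q in ["jar_mouth","lid_grip","lid_mark","jar","vase","spare","brush"]:
        r=bot.spot_point(q,c)
        if r:
            o,d=ray(s,r[0]["uv"],st);rs.setdefault(q,[]).append((o,d))
            z={"jar_mouth":105,"lid_grip":136,"lid_mark":149}.get(q,0)
            print(c,q,r[0]["conf"],np.round(r[0]["uv"]),np.round(atz(o,d,z)))
for q,v in rs.items():
    if len(v)>1: print(q,tri(v).round(1))
cv2.imwrite("pics/both.png",cv2.resize(np.vstack(ims[:2]),(800,1000))[:, :] if 0 else cv2.resize(np.vstack(ims[:2]),(480,600)))
E
```

```text
pics
{'time': 0.0, 'qpos': array([-1.05135831e+00,  3.85560868e-01,  6.61685262e-03, -5.02612647e-04,
       -1.19399188e+00, -2.58606724e-01]), 'joint_vel': array([ 0.00126141,  0.00119179, -0.00153496, -0.00029496, -0.00046354,
        0.000208  ]), 'joint_torque': array([ 5.45842631e-04, -3.92288196e+01,  1.88401741e+01,  4.18631718e+00,
       -4.61119358e-03, -2.59959904e-06]), 'position': array([ 161.06534951, -603.3394405 ,  255.21487058]), 'tool_rot': array([-1.89628715e-04, -1.29954259e-01,  9.91519385e-01,  1.07844417e-03]), 'force': array([ 0.47633366,  0.44684237, -1.03611678]), 'wrist_torque': array([-0.01263756,  0.00835835,  0.02972483]), 'grasp_force': 0.0, 'gripper_width': 1.003990629588071}
scene jar_mouth 0.6 [317. 176.] [482.  24. 105.]
scene lid_grip 0.75 [321. 168.] [487.  32. 136.]
scene lid_mark 0.88 [317. 163.] [484.  23. 149.]
scene jar 0.57 [319. 205.] [488.  28.   0.]
scene vase 0.63 [206. 205.] [ 479. -280.    0.]
scene spare 0.77 [199. 290.] [ 735. -249.    0.]
scene brush 0.58 [428. 201.] [480. 323.   0.]
top jar_mouth 0.8 [304. 233.] [484.  30. 105.]
top lid_grip 0.92 [306. 233.] [485.  26. 136.]
top lid_mark 0.84 [312. 226.] [502.  10. 149.]
top jar 0.77 [309. 231.] [486.  22.   0.]
top vase 0.74 [423. 238.] [ 471. -292.    0.]
top spare 0.87 [407. 140.] [ 743. -245.    0.]
top brush 0.6 [199. 231.] [479. 324.   0.]
jar_mouth [484.5  26.9 108. ]
lid_grip [485.4  29.2 134.3]
lid_mark [502.6  16.3 165.3]
jar [485.7  24.9  -3.2]
vase [ 469.6 -289.   -10.4]
spare [ 740.7 -243.8   11.2]
brush [478.8 324.4  -1.7]
```

View picture.

View pics/both.png

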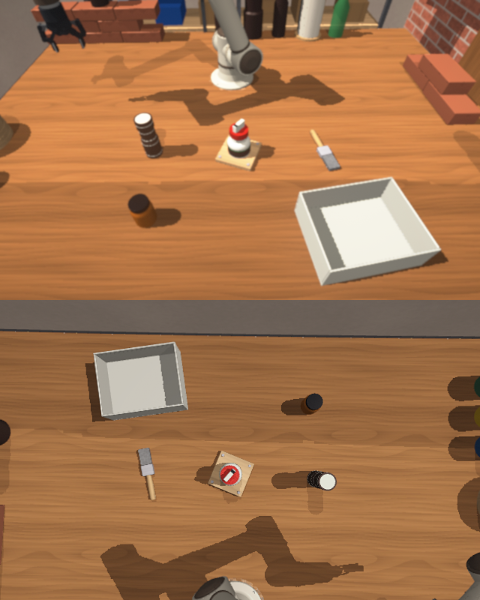

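Request:
{"method": "send_rows", "body": {"steps": [{"tx": -0.85,"ty": 0.94,"jaw": 1},{"tx": -0.85,"ty": 0.94},{"tx": -0.85,"ty": 0.94},{"tx": -0.85,"ty": 0.94},{"tx": -0.85,"ty": 0.94},{"tx": -0.85,"ty": 0.94},{"tx": -0.85,"ty": 0.94},{"tx": -0.85,"ty": 0.94},{"tx": -0.85,"ty": 0.94},{"tx": -0.85,"ty": 0.94},{"tx": -0.85,"ty": 0.94},{"tx": -0.85,"ty": 0.94},{"tx": -0.85,"ty": 0.94},{"tx": -0.85,"ty": 0.94},{"wz": -1},{"wz": -1},{"wz": -1},{"wz": -1},{"wz": -1},{"wz": -1}]}}

```text
schema error: expected keys wx, wy, wz, tx, ty, tz, jaw
```

Request:
{"method": "send_rows", "body": {"steps": [{"wz": -1},{"wz": -1},{"wz": -1},{"wz": -1},{"wz": -1},{"wz": -1},{"jaw": 1}]}}

```text
schema error: expected keys wx, wy, wz, tx, ty, tz, jaw
```

```bash
cat > look.py <<'E'
import sys
from h import *
rise=float(sys.argv[1]); name=sys.argv[2]
st=bot.read_state(); Rt=quat(st["tool_rot"]).as_matrix()
print("t",st["time"],"tcp",np.round(st["position"],1),"q",np.round(st["qpos"],2),"yawY",np.degrees(np.arctan2(Rt[1,1],Rt[0,1])).round(1),"F",np.round(st["force"],1),"w",st["gripper_width"],"tilt",Rt[:,2].round(3))
P={};ims=[]
for c in ["wrist","top","scene"]:
    st=bot.read_state();s=bot.snapshot(c);ims.append(s["pixels"])
    for q,z in [("lid_grip",105+rise),("lid_mark",118+rise),("lid",68+rise)]:
        r=bot.spot_point(q,c)
        if r: 
            o,d=ray(s,r[0]["uv"],st);p=atz(o,d,z);P.setdefault(q,[]).append((o,d));print(c,q,round(r[0]["conf"],2),np.round(r[0]["uv"]),p.round(1))
for q in P:
    if len(P[q])>1: print("tri",q,tri(P[q]).round(1))
cv2.imwrite(f"pics/{name}.png",ims[0])
np.save("top.npy",ims[1])
E
python3 look.py 31 w1
```

```text
t 1.2 tcp [ 161.2 -603.8  256.3] q [-1.05  0.38  0.01 -0.   -1.19 -0.26] yawY 104.9 F [-0.4  0.6 -0.2] w 0.9957964204797415 tilt [ 0. -0. -1.]
top lid_grip 0.68 [305. 233.] [484.3  26.2 136. ]
top lid_mark 0.89 [310. 226.] [502.6  14.  149. ]
top lid 0.81 [305. 235.] [477.5  28.2  99. ]
scene lid_grip 0.79 [320. 170.] [492.2  29.5 136. ]
scene lid_mark 0.95 [317. 166.] [494.4  22.8 149. ]
scene lid 0.87 [318. 179.] [487.1  26.7  99. ]
tri lid_grip [483.9  28.1 128. ]
tri lid_mark [502.7  18.3 156.5]
tri lid [477.   27.7  89.1]
```

View pics/w1.png

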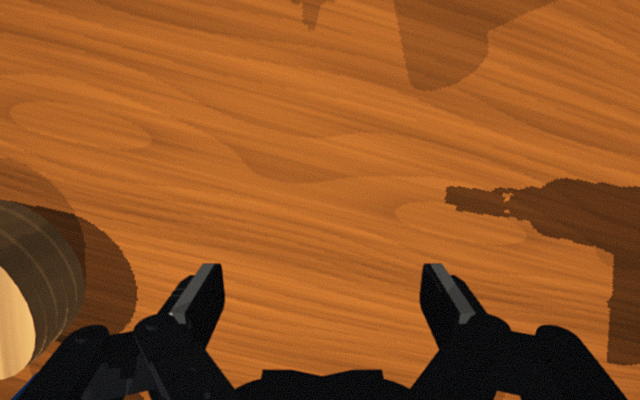

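The arm did not move because every row needs all seven keys. The wrist view shows only bare bench, with the vase at the left edge (20, 300).

Request:
{"method": "send_rows", "body": {"steps": [{"tx": -0.85,"ty": 0.94,"tz": 0,"wx": 0,"wy": 0,"wz": 0,"jaw": 1},{"tx": -0.85,"ty": 0.94,"tz": 0,"wx": 0,"wy": 0,"wz": 0,"jaw": 1},{"tx": -0.85,"ty": 0.94,"tz": 0,"wx": 0,"wy": 0,"wz": 0,"jaw": 1},{"tx": -0.85,"ty": 0.94,"tz": 0,"wx": 0,"wy": 0,"wz": 0,"jaw": 1},{"tx": -0.85,"ty": 0.94,"tz": 0,"wx": 0,"wy": 0,"wz": 0,"jaw": 1},{"tx": -0.85,"ty": 0.94,"tz": 0,"wx": 0,"wy": 0,"wz": 0,"jaw": 1},{"tx": -0.85,"ty": 0.94,"tz": 0,"wx": 0,"wy": 0,"wz": 0,"jaw": 1},{"tx": -0.85,"ty": 0.94,"tz": 0,"wx": 0,"wy": 0,"wz": 0,"jaw": 1},{"tx": -0.85,"ty": 0.94,"tz": 0,"wx": 0,"wy": 0,"wz": 0,"jaw": 1},{"tx": -0.85,"ty": 0.94,"tz": 0,"wx": 0,"wy": 0,"wz": 0,"jaw": 1},{"tx": -0.85,"ty": 0.94,"tz": 0,"wx": 0,"wy": 0,"wz": 0,"jaw": 1},{"tx": -0.85,"ty": 0.94,"tz": 0,"wx": 0,"wy": 0,"wz": 0,"jaw": 1},{"tx": -0.85,"ty": 0.94,"tz": 0,"wx": 0,"wy": 0,"wz": 0,"jaw": 1},{"tx": -0.85,"ty": 0.94,"tz": 0,"wx": 0,"wy": 0,"wz": 0,"jaw": 1}]}}

```text
time: 3.55
position: [485.9, 29.2, 256.7]
tool_rot: [0.0, -0.13, 0.991, 0.0]
force: [-0.0, -0.4, 0.4]
gripper_width: 1.001
grasp_force: 0.0
```

Request:
{"method": "send_rows", "body": {"steps": [{"tx": 0,"ty": 0,"tz": 0,"wx": 0,"wy": 0,"wz": -1,"jaw": 1},{"tx": 0,"ty": 0,"tz": 0,"wx": 0,"wy": 0,"wz": -1,"jaw": 1},{"tx": 0,"ty": 0,"tz": 0,"wx": 0,"wy": 0,"wz": -1,"jaw": 1},{"tx": 0,"ty": 0,"tz": 0,"wx": 0,"wy": 0,"wz": -1,"jaw": 1},{"tx": 0,"ty": 0,"tz": 0,"wx": 0,"wy": 0,"wz": -1,"jaw": 1},{"tx": 0,"ty": 0,"tz": 0,"wx": 0,"wy": 0,"wz": -1,"jaw": 1},{"tx": 0,"ty": 0,"tz": 0,"wx": 0,"wy": 0,"wz": -1,"jaw": 1},{"tx": 0,"ty": 0,"tz": 0,"wx": 0,"wy": 0,"wz": -1,"jaw": 1},{"tx": 0,"ty": 0,"tz": 0,"wx": 0,"wy": 0,"wz": -1,"jaw": 1},{"tx": 0,"ty": 0,"tz": 0,"wx": 0,"wy": 0,"wz": -1,"jaw": 1},{"tx": 0,"ty": 0,"tz": 0,"wx": 0,"wy": 0,"wz": -1,"jaw": 1},{"tx": 0,"ty": 0,"tz": 0,"wx": 0,"wy": 0,"wz": -1,"jaw": 1},{"tx": 0,"ty": 0,"tz": 0,"wx": 0,"wy": 0,"wz": 0,"jaw": 1}]}}

```text
time: 5.18
position: [485.3, 27.5, 256.5]
tool_rot: [-0.0, 0.923, -0.384, 0.0]
force: [-0.0, -0.3, 0.3]
gripper_width: 0.997
grasp_force: 0.0
```

```bash
python3 look.py 31 w2
```

```text
t 5.175 tcp [485.3  27.5 256.5] q [ 0.39  0.15 -0.32  0.   -1.1   0.39] yawY -135.2 F [-0.  -0.3  0.3] w 0.9974674599092014 tilt [ 0.  0. -1.]
wrist lid_grip 0.73 [324. 200.] [486.5  25.8 136. ]
wrist lid_mark 0.76 [325. 184.] [496.5  14.5 149. ]
wrist lid 0.9 [325. 186.] [485.6  24.4  99. ]
top lid_grip 0.27 [420. 238.] [ 478.4 -250.5  136. ]
scene lid_grip 0.69 [317. 166.] [480.7  24.1 136. ]
scene lid_mark 0.66 [315. 165.] [491.1  18.8 149. ]
scene lid 0.83 [318. 181.] [493.8  25.1  99. ]
tri lid_grip [528.  -65.1 273.6]
tri lid_mark [496.7  16.3 153.1]
tri lid [483.7  25.7  89.1]
```

View pics/w2.png

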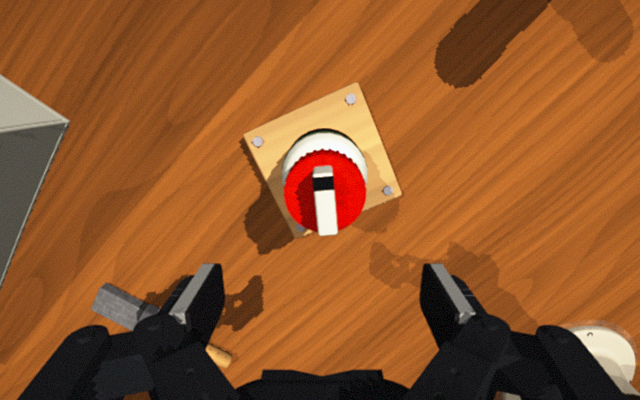

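The wrist view shows the red lid around (325, 190). Its white bar is nearly upright from (323, 167) to (328, 234), with the mark at (323, 184). Next I'll measure the bar's angle.

```bash
python3 - <<'E'
from h import *
st=bot.read_state();s=bot.snapshot("wrist");im=s["pixels"].astype(int)
T=np.array(st["position"]);Rt=quat(st["tool_rot"]).as_matrix()
def tool(uv,z=149): 
    o,d=ray(s,uv,st); return (Rt.T@(atz(o,d,z)-T)).round(1)
for r in range(168,238,4):
    g=im[r,300:350]; nr=np.where((g[:,1]>150)|(g.max(1)<70))[0]+300  # not red: white or black
    if len(nr): print(r,nr.min(),nr.max(),tool([nr.min()-.5,r])[:2],tool([nr.max()+.5,r])[:2])
b=[(u,v) for v in range(172,205) for u in range(305,345) if im[v,u].max()<70]
m=np.mean(b,0);print("mark",m,len(b),tool(m))
E
```

```text
168 315 331 [28.4 -5.7] [28.4  5.7]
172 314 331 [25.7 -6.4] [25.7  5.7]
176 313 327 [22.9 -7.1] [22.9  3. ]
180 313 332 [20.2 -7.1] [20.1  6.4]
184 313 332 [17.4 -7.1] [17.3  6.4]
188 313 333 [14.5 -7.2] [14.5  7.1]
192 314 334 [11.7 -6.5] [11.7  7.8]
196 315 334 [ 8.8 -5.8] [8.8 7.9]
200 315 334 [ 5.9 -5.9] [5.9 7.9]
204 316 335 [ 3.  -5.2] [3.  8.6]
208 316 335 [ 0.1 -5.2] [0.1 8.7]
212 316 335 [-2.8 -5.2] [-2.8  8.7]
216 317 336 [-5.8 -4.6] [-5.8  9.4]
220 317 336 [-8.8 -4.6] [-8.8  9.5]
224 317 336 [-11.8  -4.6] [-11.8   9.5]
228 318 337 [-14.9  -3.9] [-14.9  10.3]
232 306 337 [-18.  -12.4] [-18.   10.3]
mark [322.64285714 183.26190476] 252 [ 17.9  -0.3 107.3]
```

Request:
{"method": "send_rows", "body": {"steps": [{"tx": 0.075,"ty": 0.03,"tz": 0,"wx": 0,"wy": 0,"wz": 0,"jaw": 1},{"tx": 0,"ty": 0,"tz": 0.6,"wx": 0,"wy": 0,"wz": -0.63,"jaw": 0.6},{"tx": 0,"ty": 0,"tz": 0.8,"wx": 0,"wy": 0,"wz": 0,"jaw": 0.6},{"tx": 0,"ty": 0,"tz": 0.4,"wx": 0,"wy": 0,"wz": 0,"jaw": 0.6},{"tx": 0,"ty": 0,"tz": 0,"wx": 0,"wy": 0,"wz": 0,"jaw": 0.5},{"tx": 0,"ty": 0,"tz": 0,"wx": 0,"wy": 0,"wz": 0,"jaw": 0.5}], "newtons": 20}}

```text
time: 6.58
position: [487.3, 24.6, 185.1]
tool_rot: [-0.0, 0.943, -0.332, 0.001]
force: [0.2, 0.7, 0.1]
gripper_width: 0.503
grasp_force: 0.0
```

```bash
python3 look.py 31 w3
```

```text
t 6.575 tcp [487.3  24.6 185.1] q [ 0.38  0.22 -0.43  0.   -0.92  0.51] yawY -128.7 F [0.2 0.7 0.1] w 0.5026204383366898 tilt [ 0.001  0.    -1.   ]
wrist lid_grip 0.82 [324. 247.] [485.7  25.3 136. ]
wrist lid_mark 0.74 [326. 230.] [497.4  14.7 149. ]
wrist lid 0.73 [322. 222.] [486.3  26.2  99. ]
top lid_mark 0.2 [418. 238.] [ 479.2 -244.8  149. ]
scene lid_grip 0.93 [319. 168.] [487.3  28.6 136. ]
scene lid_mark 0.61 [313. 166.] [495.2  14.7 149. ]
scene lid 0.62 [426. 204.] [576.7 277.6  99. ]
tri lid_grip [483.4  27.7 131.6]
tri lid_mark [535.2 -71.  269.9]
tri lid [485.9 178.5  11.6]
```

View pics/w3.png

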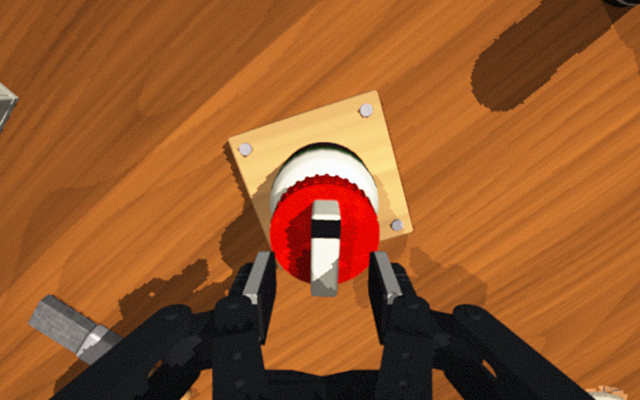

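The bar is now almost exactly upright and centred near column 325, with the mark at (326, 229). The lid centre is near (325, 230). I'll measure the residual.

```bash
cat > bar.py <<'E'
from h import *
import sys
z=float(sys.argv[1])
st=bot.read_state();s=bot.snapshot("wrist");im=s["pixels"].astype(int)
T=np.array(st["position"]);Rt=quat(st["tool_rot"]).as_matrix()
def tool(uv,z=z): 
    o,d=ray(s,uv,st); return (Rt.T@(atz(o,d,z)-T)).round(1)
for r in range(192,300,6):
    g=im[r,290:362]; nr=np.where((g[:,1]>110)|(g.max(1)<60))[0]+290
    if len(nr): print(r,nr.min(),nr.max(),tool([nr.min()-.5,r])[:2],tool([nr.max()+.5,r])[:2])
b=[(u,v) for v in range(205,250) for u in range(305,348) if im[v,u].max()<60]
if b: m=np.mean(b,0);print("mark",m,len(b),tool(m))
E
python3 bar.py 149
```

```text
204 313 337 [27.4 -5.2] [27.3  6.6]
210 312 338 [24.4 -5.7] [24.4  7.1]
216 311 339 [21.3 -6.2] [21.3  7.6]
222 310 338 [18.3 -6.7] [18.3  7.2]
228 310 338 [15.2 -6.7] [15.2  7.2]
234 310 338 [12.  -6.7] [12.   7.3]
240 310 338 [ 8.8 -6.8] [8.8 7.3]
246 310 338 [ 5.6 -6.8] [5.6 7.4]
252 310 338 [ 2.4 -6.9] [2.4 7.4]
258 310 337 [-0.9 -6.9] [-0.9  7. ]
264 310 336 [-4.3 -7. ] [-4.3  6.5]
270 310 335 [-7.7 -7. ] [-7.7  6.1]
276 310 335 [-11.1  -7. ] [-11.1   6.1]
282 299 335 [-14.6 -12.7] [-14.6   6.2]
288 291 348 [-18.2 -16.9] [-18.2  12.9]
294 294 352 [-21.7 -15.4] [-21.8  15.1]
mark [324.11451943 227.98159509] 489 [15.2  0.3 35.4]
```

Request:
{"method": "send_rows", "body": {"steps": [{"tx": 0,"ty": 0,"tz": 0.4,"wx": 0,"wy": 0,"wz": 0,"jaw": 0.5},{"tx": 0,"ty": 0,"tz": 0.4,"wx": 0,"wy": 0,"wz": 0,"jaw": 0.4},{"tx": 0,"ty": 0,"tz": 0,"wx": 0,"wy": 0,"wz": 0,"jaw": 0.22},{"tx": 0,"ty": 0,"tz": 0,"wx": 0,"wy": 0,"wz": 0,"jaw": 0.22},{"tx": 0,"ty": 0,"tz": 0,"wx": 0,"wy": 0,"wz": 0,"jaw": 0.22}], "newtons": 20}}

```text
time: 7.85
position: [487.1, 24.7, 153.0]
tool_rot: [-0.0, 0.943, -0.332, 0.001]
force: [0.3, -0.0, -0.1]
gripper_width: 0.22
grasp_force: 0.0
```

```bash
python3 look.py 31 w4; python3 -c "
from h import *
print(bot.read_state()['wrist_torque'])"
```

```text
t 7.85 tcp [487.1  24.7 153. ] q [ 0.38  0.26 -0.47  0.   -0.84  0.51] yawY -128.7 F [ 0.3 -0.  -0.1] w 0.2200086149927931 tilt [ 0.001  0.    -1.   ]
wrist lid_grip 0.62 [325. 277.] [486.1  24.6 136. ]
wrist lid_mark 0.68 [325. 259.] [498.3  14.9 149. ]
wrist lid 0.8 [321. 243.] [486.9  26.5  99. ]
scene lid_grip 0.8 [316. 168.] [487.4  19.9 136. ]
scene lid_mark 0.83 [315. 164.] [485.7  17.7 149. ]
scene lid 0.67 [316. 181.] [494.   19.8  99. ]
tri lid_grip [489.1  21.4 139.5]
tri lid_mark [500.9  14.8 160.1]
tri lid [488.   23.3  96.2]
[-0.01842883 -0.01438616 -0.02580474]
```

Request:
{"method": "send_rows", "body": {"steps": [{"tx": 0,"ty": 0,"tz": 0,"wx": 0,"wy": 0,"wz": -0.6,"jaw": 0.2},{"tx": 0,"ty": 0,"tz": 0,"wx": 0,"wy": 0,"wz": -0.6,"jaw": 0.2},{"tx": 0,"ty": 0,"tz": 0,"wx": 0,"wy": 0,"wz": -0.6,"jaw": 0.2},{"tx": 0,"ty": 0,"tz": 0,"wx": 0,"wy": 0,"wz": -0.6,"jaw": 0.2},{"tx": 0,"ty": 0,"tz": 0,"wx": 0,"wy": 0,"wz": -0.6,"jaw": 0.2},{"tx": 0,"ty": 0,"tz": 0,"wx": 0,"wy": 0,"wz": 0,"jaw": 0.2}]}}

```text
time: 9.2
position: [486.6, 24.5, 152.3]
tool_rot: [0.0, 0.997, -0.077, -0.0]
force: [-0.9, 1.4, 0.4]
gripper_width: 0.197
grasp_force: 0.0
```

```bash
python3 look.py 31 w5; python3 -c "
from h import *
print(bot.read_state()['wrist_torque'])"
```

```text
t 9.2 tcp [486.6  24.5 152.3] q [ 0.38  0.26 -0.47  0.   -0.84  1.03] yawY -98.8 F [-0.9  1.4  0.4] w 0.19704154137851404 tilt [-0. -0. -1.]
wrist lid_grip 0.84 [323. 278.] [486.3  24.8 136. ]
wrist lid_mark 0.56 [329. 259.] [501.8  20.  149. ]
wrist lid 0.55 [323. 242.] [486.7  24.8  99. ]
top lid 0.17 [408. 140.] [ 724.3 -228.7   99. ]
scene lid_grip 0.71 [318. 170.] [493.6  25.9 136. ]
scene lid_mark 0.62 [315. 168.] [499.2  18.7 149. ]
scene lid 0.61 [318. 182.] [497.4  26.   99. ]
tri lid_grip [477.5  26.1 120.8]
tri lid_mark [504.5  19.2 154.1]
tri lid [672.4 -46.9 375.5]
[-0.01234695 -0.03308169  0.03202557]
```

View pics/w5.png

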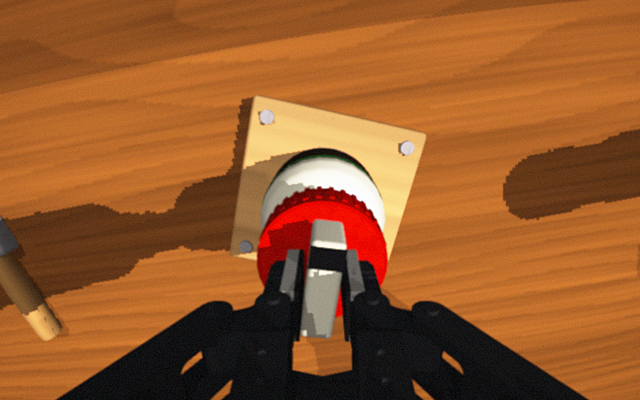

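The lid has turned with the fingers, lagging slightly. Its far edge is at about (323, 187) with the white shoulder still showing above it, so it has not dropped yet. I'll go on in small chunks and track that edge row.

```bash
cat > red.py <<'E'
from h import *
st=bot.read_state();s=bot.snapshot("wrist");im=s["pixels"].astype(int)
red=(im[...,2]>90)&(im[...,1]<50)&(im[...,0]<60)
red[:, :200]=0; red[:,440:]=0
ys,xs=np.where(red);print("wrist red top",ys.min(),"width",xs.min(),xs.max())
b=[(u,v) for v in range(225,300) for u in range(300,345) if im[v,u].max()<45]
wh=(im[160:200,323].min(1)>120);print("white rows",wh.sum())
print("t",st["time"],"z",st["position"].round(1),"tq",st["wrist_torque"].round(2),"F",st["force"].round(1),"w",st["gripper_width"],"j6",st["qpos"][5].round(2))
s=bot.snapshot("scene");im=s["pixels"].astype(int)[150:215,290:350]
red=(im[...,2]>110)&(im[...,1]<50)&(im[...,0]<60);ys,xs=np.where(red);print("scene red rows",ys.min()+150,ys.max()+150,"mean",ys.mean().round(2)+150,"n",len(ys))
r=bot.spot_point("lid_mark","wrist")
bot.snapshot
if r:print("mark",r[0]["uv"])
E
python3 red.py
```

```text
wrist red top 103 width 200 422
white rows 29
t 9.8 z [486.6  24.5 152.3] tq [-0.01 -0.03  0.03] F [-0.4  0.1  0.3] w 0.2040119208121895 j6 1.03
scene red rows 168 185 mean 179.2 n 163
mark [327.0, 259.9]
```

Request:
{"method": "send_rows", "body": {"steps": [{"tx": 0,"ty": 0,"tz": 0,"wx": 0,"wy": 0,"wz": -0.5,"jaw": 0.2},{"tx": 0,"ty": 0,"tz": 0,"wx": 0,"wy": 0,"wz": -0.5,"jaw": 0.2},{"tx": 0,"ty": 0,"tz": 0,"wx": 0,"wy": 0,"wz": 0,"jaw": 0.2}]}}

```text
time: 10.32
position: [486.6, 24.5, 152.3]
tool_rot: [-0.0, 1.0, 0.01, 0.0]
force: [0.6, 0.2, 0.3]
gripper_width: 0.204
grasp_force: 0.0
```

```bash
python3 red.py
```

```text
wrist red top 94 width 200 387
white rows 29
t 10.325 z [486.6  24.5 152.3] tq [-0.01  0.03 -0.01] F [0.6 0.2 0.3] w 0.20395640338141074 j6 1.21
scene red rows 169 185 mean 179.28 n 156
mark [325.8, 260.6]
```

Request:
{"method": "send_rows", "body": {"steps": [{"tx": 0,"ty": 0,"tz": 0,"wx": 0,"wy": 0,"wz": -0.5,"jaw": 0.2},{"tx": 0,"ty": 0,"tz": 0,"wx": 0,"wy": 0,"wz": -0.5,"jaw": 0.2},{"tx": 0,"ty": 0,"tz": 0,"wx": 0,"wy": 0,"wz": 0,"jaw": 0.2}]}}

```text
time: 10.85
position: [486.6, 24.5, 152.3]
tool_rot: [-0.0, 0.995, 0.097, -0.0]
force: [0.7, -0.4, 0.3]
gripper_width: 0.198
grasp_force: 0.0
```

```bash
python3 red.py
```

```text
wrist red top 83 width 200 386
white rows 28
t 10.85 z [486.6  24.5 152.3] tq [ 0.02 -0.03 -0.02] F [ 0.7 -0.4  0.3] w 0.19840491956354736 j6 1.38
scene red rows 168 185 mean 179.2 n 152
mark [326.9, 260.5]
```

Request:
{"method": "send_rows", "body": {"steps": [{"tx": 0,"ty": 0,"tz": 0,"wx": 0,"wy": 0,"wz": -0.5,"jaw": 0.2},{"tx": 0,"ty": 0,"tz": 0,"wx": 0,"wy": 0,"wz": -0.5,"jaw": 0.2},{"tx": 0,"ty": 0,"tz": 0,"wx": 0,"wy": 0,"wz": 0,"jaw": 0.2}]}}

```text
time: 11.38
position: [486.6, 24.5, 152.3]
tool_rot: [0.0, 0.983, 0.183, -0.0]
force: [-0.1, -0.2, 0.1]
gripper_width: 0.202
grasp_force: 0.0
```

```bash
python3 red.py
```

```text
wrist red top 77 width 200 386
white rows 28
t 11.375 z [486.6  24.5 152.3] tq [ 0.02  0.02 -0.03] F [-0.1 -0.2  0.1] w 0.20206018035820805 j6 1.56
scene red rows 168 185 mean 179.38 n 144
mark [327.7, 261.5]
```

Request:
{"method": "send_rows", "body": {"steps": [{"tx": 0,"ty": 0,"tz": 0,"wx": 0,"wy": 0,"wz": -0.4,"jaw": 0.2},{"tx": 0,"ty": 0,"tz": 0,"wx": 0,"wy": 0,"wz": -0.4,"jaw": 0.2},{"tx": 0,"ty": 0,"tz": 0,"wx": 0,"wy": 0,"wz": 0,"jaw": 0.2}]}}

```text
time: 11.9
position: [486.6, 24.5, 152.3]
tool_rot: [0.0, 0.968, 0.252, -0.0]
force: [0.8, 0.0, -0.5]
gripper_width: 0.2
grasp_force: 0.1
```

```bash
python3 red.py
```

```text
wrist red top 79 width 201 431
white rows 28
t 11.9 z [486.6  24.5 152.3] tq [-0.01 -0.04  0.02] F [ 0.8  0.  -0.5] w 0.20047377349677256 j6 1.7
scene red rows 169 185 mean 179.8 n 137
```

Request:
{"method": "send_rows", "body": {"steps": [{"tx": 0,"ty": 0,"tz": 0,"wx": 0,"wy": 0,"wz": -0.4,"jaw": 0.2},{"tx": 0,"ty": 0,"tz": 0,"wx": 0,"wy": 0,"wz": -0.3,"jaw": 0.2},{"tx": 0,"ty": 0,"tz": 0,"wx": 0,"wy": 0,"wz": 0,"jaw": 0.2}]}}

```text
time: 12.42
position: [486.6, 24.6, 152.3]
tool_rot: [-0.0, 0.951, 0.31, -0.0]
force: [0.5, 1.2, 0.9]
gripper_width: 0.203
grasp_force: 0.2
```

```bash
python3 red.py;python3 -c "
from h import *
cv2.imwrite('pics/w6.png',bot.snapshot('wrist')['pixels'])"
```

```text
wrist red top 59 width 200 439
white rows 23
t 12.425 z [486.6  24.6 152.3] tq [ 0.12  0.01 -0.02] F [0.5 1.2 0.9] w 0.2026663859451308 j6 1.82
scene red rows 171 188 mean 182.65 n 130
mark [327.1, 251.3]
```

View pics/w6.png

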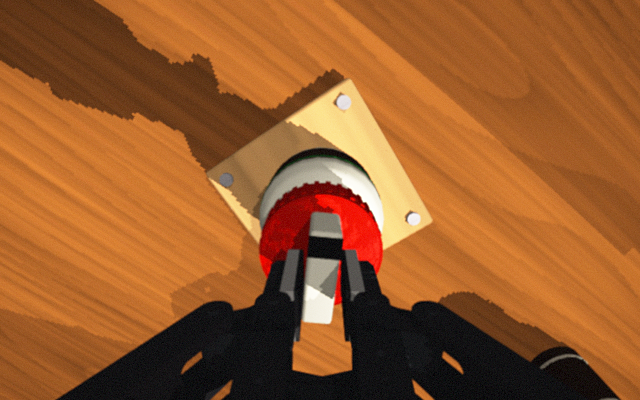

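It dropped: the mark moved from row 261 to 251, and the lid is about 3.3 px lower in the scene view. I'll follow it down 9 mm, then screw clockwise with the fingers still loose.

Request:
{"method": "send_rows", "body": {"steps": [{"tx": 0,"ty": 0,"tz": 0.12,"wx": 0,"wy": 0,"wz": 0,"jaw": 0.2},{"tx": 0,"ty": 0,"tz": 0.11,"wx": 0,"wy": 0,"wz": 0,"jaw": 0.2},{"tx": 0,"ty": 0,"tz": 0,"wx": 0,"wy": 0,"wz": 0.5,"jaw": 0.2},{"tx": 0,"ty": 0,"tz": 0,"wx": 0,"wy": 0,"wz": 0.5,"jaw": 0.2},{"tx": 0,"ty": 0,"tz": 0,"wx": 0,"wy": 0,"wz": 0.5,"jaw": 0.2},{"tx": 0,"ty": 0,"tz": 0,"wx": 0,"wy": 0,"wz": 0.5,"jaw": 0.2},{"tx": 0,"ty": 0,"tz": 0,"wx": 0,"wy": 0,"wz": 0.5,"jaw": 0.2},{"tx": 0,"ty": 0,"tz": 0,"wx": 0,"wy": 0,"wz": 0.5,"jaw": 0.2},{"tx": 0,"ty": 0,"tz": 0,"wx": 0,"wy": 0,"wz": 0.5,"jaw": 0.2},{"tx": 0,"ty": 0,"tz": 0,"wx": 0,"wy": 0,"wz": 0.5,"jaw": 0.2},{"tx": 0,"ty": 0,"tz": 0,"wx": 0,"wy": 0,"wz": 0,"jaw": 0.2}]}}

```text
time: 14.0
position: [486.5, 24.4, 142.7]
tool_rot: [0.0, 0.999, -0.032, -0.0]
force: [0.6, -0.3, -0.1]
gripper_width: 0.196
grasp_force: 0.0
```

```bash
python3 red.py;python3 -c "
from h import *
cv2.imwrite('pics/w7.png',bot.snapshot('wrist')['pixels'])"
```

```text
wrist red top 97 width 200 413
white rows 25
t 14.0 z [486.5  24.4 142.7] tq [ 0.02  0.01 -0.02] F [ 0.6 -0.3 -0.1] w 0.19616199294561196 j6 1.12
scene red rows 171 188 mean 182.32999999999998 n 145
mark [314.8, 259.6]
```

View pics/w7.png

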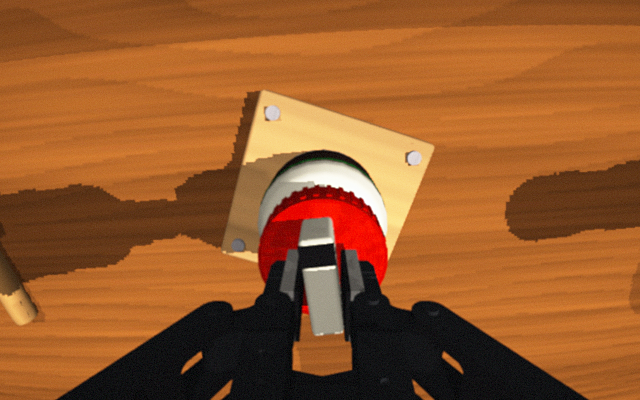

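The lid follows clockwise, with the bar now tilted left (mark at (319, 256)) and still seated in the thread. I'll carry on.

Request:
{"method": "send_rows", "body": {"steps": [{"tx": 0,"ty": 0,"tz": 0,"wx": 0,"wy": 0,"wz": 0.5,"jaw": 0.19},{"tx": 0,"ty": 0,"tz": 0,"wx": 0,"wy": 0,"wz": 0.5,"jaw": 0.19},{"tx": 0,"ty": 0,"tz": 0,"wx": 0,"wy": 0,"wz": 0.5,"jaw": 0.19},{"tx": 0,"ty": 0,"tz": 0.03,"wx": 0,"wy": 0,"wz": 0.5,"jaw": 0.19},{"tx": 0,"ty": 0,"tz": 0.03,"wx": 0,"wy": 0,"wz": 0.5,"jaw": 0.19},{"tx": 0,"ty": 0,"tz": 0,"wx": 0,"wy": 0,"wz": 0,"jaw": 0.19}]}}

```text
time: 14.95
position: [486.6, 24.5, 140.7]
tool_rot: [0.0, 0.969, -0.248, -0.0]
force: [-0.1, 0.8, 0.6]
gripper_width: 0.19
grasp_force: 0.0
```

```bash
python3 red.py
```

```text
wrist red top 152 width 200 414
white rows 26
t 14.95 z [486.6  24.5 140.7] tq [ 0.03 -0.06 -0.01] F [-0.1  0.8  0.6] w 0.19038385729601545 j6 0.69
scene red rows 173 189 mean 183.09 n 149
mark [318.0, 255.0]
```

Request:
{"method": "send_rows", "body": {"steps": [{"tx": 0,"ty": 0,"tz": 0,"wx": 0,"wy": 0,"wz": 0.4,"jaw": 0.19},{"tx": 0,"ty": 0,"tz": 0,"wx": 0,"wy": 0,"wz": 0.4,"jaw": 0.19},{"tx": 0,"ty": 0,"tz": 0,"wx": 0,"wy": 0,"wz": 0,"jaw": 0.19}]}}

```text
time: 15.48
position: [486.6, 24.5, 140.7]
tool_rot: [0.0, 0.949, -0.315, -0.0]
force: [-0.3, -0.2, -0.2]
gripper_width: 0.187
grasp_force: 0.0
```

```bash
python3 red.py
```

```text
wrist red top 161 width 200 427
white rows 25
t 15.475 z [486.6  24.5 140.7] tq [ 0.02 -0.01 -0.01] F [-0.3 -0.2 -0.2] w 0.18658362192724795 j6 0.55
scene red rows 173 189 mean 183.35 n 147
mark [318.1, 255.9]
```

Request:
{"method": "send_rows", "body": {"steps": [{"tx": 0,"ty": 0,"tz": 0,"wx": 0,"wy": 0,"wz": 0.4,"jaw": 0.19},{"tx": 0,"ty": 0,"tz": 0,"wx": 0,"wy": 0,"wz": 0.4,"jaw": 0.19},{"tx": 0,"ty": 0,"tz": 0,"wx": 0,"wy": 0,"wz": 0,"jaw": 0.19}]}}

```text
time: 16.0
position: [486.6, 24.5, 140.7]
tool_rot: [-0.0, 0.925, -0.38, 0.0]
force: [-0.4, 0.3, 0.5]
gripper_width: 0.193
grasp_force: 0.0
```

```bash
python3 red.py
```

```text
wrist red top 167 width 200 419
white rows 26
t 16.0 z [486.6  24.5 140.7] tq [ 0.03 -0.02  0.02] F [-0.4  0.3  0.5] w 0.1927615807297015 j6 0.41
scene red rows 173 189 mean 183.21 n 152
mark [317.3, 256.1]
```

Request:
{"method": "send_rows", "body": {"steps": [{"tx": 0,"ty": 0,"tz": 0,"wx": 0,"wy": 0,"wz": 0.3,"jaw": 0.19},{"tx": 0,"ty": 0,"tz": 0,"wx": 0,"wy": 0,"wz": 0.3,"jaw": 0.19},{"tx": 0,"ty": 0,"tz": 0,"wx": 0,"wy": 0,"wz": 0,"jaw": 0.19}]}}

```text
time: 16.52
position: [486.3, 24.4, 140.7]
tool_rot: [0.0, 0.904, -0.428, -0.0]
force: [-1.6, 0.2, 1.6]
gripper_width: 0.186
grasp_force: 9.3
```

```bash
python3 red.py
```

```text
wrist red top 179 width 200 421
white rows 27
t 16.525 z [486.3  24.4 140.7] tq [-0.11  0.35  0.27] F [-1.6  0.2  1.6] w 0.18611673702453174 j6 0.3
scene red rows 172 189 mean 183.15 n 149
mark [315.3, 254.9]
```

The torque is rising, so it looks like the stop. I'll nudge a little further to confirm.

Request:
{"method": "send_rows", "body": {"steps": [{"tx": 0,"ty": 0,"tz": 0,"wx": 0,"wy": 0,"wz": 0.25,"jaw": 0.19},{"tx": 0,"ty": 0,"tz": 0,"wx": 0,"wy": 0,"wz": 0.25,"jaw": 0.19},{"tx": 0,"ty": 0,"tz": 0,"wx": 0,"wy": 0,"wz": 0,"jaw": 0.19}]}}

```text
time: 17.05
position: [486.1, 24.4, 140.9]
tool_rot: [0.001, 0.885, -0.466, -0.0]
force: [-4.1, 0.1, 3.1]
gripper_width: 0.191
grasp_force: 33.8
```

```bash
python3 red.py
```

```text
wrist red top 185 width 200 386
white rows 25
t 17.05 z [486.1  24.4 140.9] tq [-0.06  1.03  1.05] F [-4.1  0.1  3.1] w 0.1912338991297149 j6 0.22
scene red rows 172 189 mean 182.88 n 147
mark [314.3, 256.9]
```

That is a firm stop at about 1 Nm. I'll ease off within the play, open, rise and check.

Request:
{"method": "send_rows", "body": {"steps": [{"tx": 0,"ty": 0,"tz": 0,"wx": 0,"wy": 0,"wz": -0.6,"jaw": 0.2},{"tx": 0,"ty": 0,"tz": 0,"wx": 0,"wy": 0,"wz": 0,"jaw": 0.5},{"tx": 0,"ty": 0,"tz": 0,"wx": 0,"wy": 0,"wz": 0,"jaw": 0.6},{"tx": 0,"ty": 0,"tz": 0,"wx": 0,"wy": 0,"wz": 0,"jaw": 0.6},{"tx": 0,"ty": 0,"tz": -0.5,"wx": 0,"wy": 0,"wz": 0,"jaw": 0.6},{"tx": 0,"ty": 0,"tz": -0.5,"wx": 0,"wy": 0,"wz": 0,"jaw": 0.6},{"tx": 0,"ty": 0,"tz": 0,"wx": 0,"wy": 0,"wz": 0,"jaw": 0.6}]}}

```text
time: 18.08
position: [487.7, 24.9, 182.0]
tool_rot: [-0.001, 0.907, -0.421, 0.001]
force: [-0.3, 0.3, -0.4]
gripper_width: 0.602
grasp_force: 0.0
```

```bash
python3 look.py 17 w8; python3 red.py; python3 bar.py 135|tail -14
```

```text
t 18.075 tcp [487.7  24.9 182. ] q [ 0.38  0.22 -0.43  0.   -0.91  0.32] yawY -139.8 F [-0.3  0.3 -0.4] w 0.6017165647282131 tilt [ 0.004  0.001 -1.   ]
wrist lid_grip 0.83 [324. 239.] [486.   26.2 122. ]
wrist lid_mark 0.62 [323. 221.] [497.   14.4 135. ]
wrist lid 0.64 [324. 215.] [486.6  25.6  85. ]
scene lid_grip 0.63 [321. 170.] [477.8  33.2 122. ]
scene lid_mark 0.79 [316. 170.] [492.7  21.5 135. ]
scene lid 0.91 [319. 186.] [497.   28.2  85. ]
tri lid_grip [485.   29.3 125.5]
tri lid_mark [495.5  18.1 135.1]
tri lid [483.6  28.9  71.6]
wrist red top 164 width 201 388
white rows 17
t 18.675 z [486.6  24.5 180.5] tq [ 0.03  0.02 -0.01] F [-0.3 -0.1 -0.7] w 0.5994407209933691 j6 0.32
scene red rows 172 189 mean 183.12 n 131
mark [317.1, 221.2]
222 305 332 [14.  -9.6] [14.   4.7]
228 306 334 [10.7 -9.2] [10.7  5.8]
234 308 335 [ 7.4 -8.2] [7.4 6.3]
240 309 336 [ 4.  -7.7] [4.  6.9]
246 310 336 [ 0.5 -7.2] [0.5 6.9]
252 311 337 [-3.  -6.7] [-3.   7.5]
258 312 338 [-6.5 -6.2] [-6.5  8.1]
264 313 361 [-10.1  -5.8] [-10.1  20.4]
270 315 360 [-13.7  -4.7] [-13.7  20. ]
276 296 359 [-17.4 -15. ] [-17.4  19.6]
282 308 352 [-21.1  -8.6] [-21.1  15.9]
288 296 339 [-24.9 -15.2] [-24.9   8.9]
294 299 359 [-28.7 -13.7] [-28.7  20. ]
mark [318.26027397 219.68493151] 438 [15.3 -2.6 45.7]
```

View pics/w8.png

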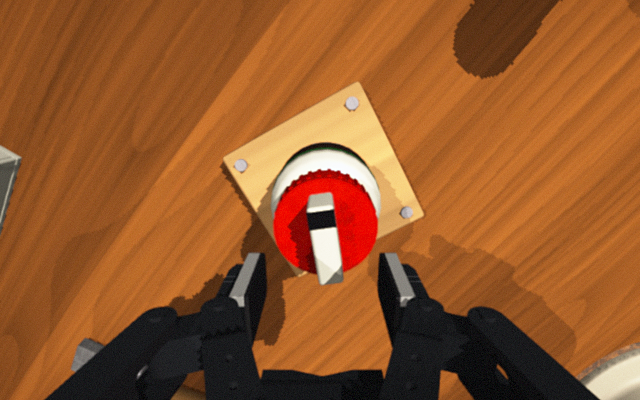

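The fingers are clear and the bar is back at (321, 238), with the mark at (320, 218). I'll check the height once more by testing which height puts the lid axis on the earlier axis (486.5, 24.9).

```bash
python3 - <<'E'
from h import *
st=bot.read_state();s=bot.snapshot("wrist");im=s["pixels"].astype(int)
T=np.array(st["position"]);Rt=quat(st["tool_rot"]).as_matrix()
b=[(u,v) for v in range(200,240) for u in range(305,345) if im[v,u].max()<60];m=np.mean(b,0)
a=np.radians(-9.3)
for z in (131,135,139,149):
    o,d=ray(s,m,st);p=Rt.T@(atz(o,d,z)-T);ax=p-16*np.array([np.cos(a),np.sin(a),0]);print(z,(T+Rt@ax).round(1))
# lid rim width in wrist: red extents
hsv=cv2.cvtColor(s["pixels"],cv2.COLOR_BGR2HSV)
red=((hsv[...,0]<4)|(hsv[...,0]>176))&(hsv[...,1]>200)&(hsv[...,2]>60);red[:,:262]=0;red[:,395:]=0
for r in range(205,245,6):
    x=np.where(red[r])[0]
    for z in (109,113): 
        L=[(lambda od:atz(od[0],od[1],z))(ray(s,[u,r],st)) for u in (x.min()-.5,x.max()+.5)]
        print(r,x.min(),x.max(),z,np.linalg.norm(L[1]-L[0]).round(1))
E
```

```text
131 [485.3  26.2 131. ]
135 [486.3  25.  135. ]
139 [487.3  23.7 139. ]
149 [489.7  20.7 149. ]
205 275 370 109 56.0
205 275 370 113 54.8
211 273 372 109 58.7
211 273 372 113 57.4
217 272 373 109 60.2
217 272 373 113 58.9
223 271 374 109 61.7
223 271 374 113 60.4
229 271 374 109 62.1
229 271 374 113 60.8
235 272 373 109 61.3
235 272 373 113 60.0
241 273 372 109 60.4
241 273 372 113 59.2
```

Both measures favour fully home: the axis matches at 135, and the lid width is closest to 63 mm at the lower height. The fingers are clear, so I'm handing in.

```bash
python3 -c "
from station import bot
print(bot.close_job())"
```

```text
the job is handed in; nothing more can be done
None
```

The lid was turned anticlockwise until it dropped into the thread, then screwed clockwise to a firm stop (about 1 Nm) and let go, with the camera checks matching the fully home height; the job is handed in at about 19 s.

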